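# Carry the edge-finishing row to the other bench's rack in reverse order

## Robot

A 6-joint arm with a two-finger parallel gripper is mounted at the origin on a cart in front of the work surface, level with it; the furniture and walls round the work are solid. World frame = base frame: x ahead of the robot, y to its left, z up, the work surface at z = 0. Lengths are in mm, angles in rad, forces in N, time in s.
With the tool pointing down it reaches from about 300 to 825 mm from the base axis. Payload 5.4 kg.
Tool frame: the origin (TCP) lies midway between the tips of the shut fingers; the grasp point (between the pads) lies 19 mm behind it; y points along the fingers, z is the direction in which the jaws open and shut, and the axes are right-handed (so a half turn about y gives the same grasp; the last joint's range is limited). The gripper opens to 92 mm and grips with 3 to 60 N. Pads are 20 mm wide; open, the fingers measure 128 mm over their backs; the gripper's body (75 mm by 189 mm) begins 69 mm behind the grasp point.
Start: joints at [0.964, 0.158, 1.597, -0, 1.386, -0.21], TCP at [222.228, 530.303, 214.601] pointing down, gripper open.
Joint ranges: [-2.91, 2.91], [-0.94, 2.29], [0.18, 2.7], [-1.29, 4.43], [0.17, 2.64], [-3, 3]. Speed limits (rad/s): [2.57, 2.57, 3.14, 3.14, 3.14, 3.14].

## Interface

Orientations are given as a unit quaternion [w, x, y, z].
In Python, from plant import * gives the robot as it stands.
- The arm moves only by the tool arm_command, never from a script. Its argument "series" is one flat list of numbers, 7 for each row, row after row: the shift along the tool's x, y, z in mm, then the turn, a rotation vector about the tool's x, y, z in rad, then the gripper's target within -1 to 1 (fully open at 1, half-way at 0, shut at -1). In form: [tx, ty, tz, wx, wy, wz, gripper, tx, ty, tz, wx, wy, wz, gripper, ...]. A call has 1 to 20 rows; each row is the pose to reach, as a shift and turn from the pose measured when the call began, along the tool's axes at that moment; what a row does not reach only later rows make up. A row lasts 1/10 s, in which the tool goes at most 50 mm and 8.59 degrees, less where a joint would pass 70% of its speed; a pose out of reach is approached as far as the arm can. A call with a gripper value outside its range is refused whole. The fingers move at their own pace and stop on an object; "squeeze" is the grip in N (left out, the last holds). Time passes only in rows, so rows that repeat a pose let the fingers close. It gives the time, the measured TCP pose, the force and the opening at its end, in the units of the state.
- sense(): the state, without advancing time (a new reading comes with each control period).
- camera(name): name is "scene" or "top" or "wrist"; returns the picture (400x640x3 uint8, red, green, blue); there is no depth.
- camera_params(name): a dict with "intrinsics" (3x3 intrinsics, pixels), "dist" ([k1, k2, p1, p2, k3] as OpenCV has them; the pictures are not rectified), "position" and "attitude" of the camera in the world. Camera axes: x right, y up, looking along -z (the intrinsics and any distortion apply to the point x, -y, -z); pixel columns grow to the right and rows downward; lengths in mm; the calibration is good to about 2 mm. A picture is of the moment at which its call begins: read the wrist's pose just before it. camera_params takes no time and is no camera call; for the wrist camera it gives the pose at the moment of the call.
- close_job(): hands the job in, once; it reports no verdict.
The state is a dict: "time": time; "joint_pos": joint angles; "joint_vel": joint speeds; "joint_efforts": joint torques, N m; "position": TCP position; "ee_rot": TCP orientation; "contact_force": force on the tool from outside, world axes, zero at the start; "wrist_torque": the same for the moment, N m; "gripper_width": opening from 0.0 (shut) to 1.0 (fully open).
Only numpy, scipy, OpenCV 4.12 (cv2) and the standard library are available. Lean on these libraries where they do the work, as an engineer would, in place of code of your own. Each camera call takes 0.05 s, during which the arm holds its last target. There are 200 camera calls.

## Task

Move the four edge-finishing things from the full rack to the empty rack so that they end up in the reverse order, counting each rack from its brass knob. Take them one at a time, beginning with the one next to the full rack's knob, and put that one in the empty rack's cell furthest from its knob, the next one beside it, and so on along the row. Stand each upright in its own cell and let go; leave the seam roller and the sanding block where they lie.

Things in the scene. Friction and masses are not known exactly. Their poses are not given: they have to be found in the camera images.
- brown_bottle_center (a point): Small round dark brown bottle with a white screw cap, 72 mm high; body 32 mm in diameter up to 45 mm, cap 18 mm in diameter. The point is its centre, on the axis 36 mm above its foot, where it can be grasped. Stands upright on the rack, round, so its yaw is free.
- red_bottle_center (a point): Small round red bottle with a black screw cap, 72 mm high; body 32 mm in diameter up to 45 mm, cap 18 mm in diameter. The point is its centre, on the axis 36 mm above its foot, where it can be grasped. Stands upright on the rack, round, so its yaw is free.
- white_bottle_center (a point): Larger round white bottle with a white cap, 101 mm high; body 46 mm in diameter up to about 70 mm. The point is its centre, on the axis 50 mm above its foot, where it can be grasped. Stands upright on the rack, round, so its yaw is free.
- slicker_center (a point): Edge slicker: turned dark wooden hand piece, 90 mm high, with a foot 38 mm in diameter, a smooth barrel 32 mm in diameter from 21 to 60 mm up, and grooves above. The point is its centre, on the axis 45 mm above its foot, where it can be grasped. Stands upright on the rack, round, so its yaw is free.
- old_rack: Full wooden rack, 326 x 72 mm, fixed on either bench; the four things stand in it at the start, in any order. Origin: centre of its underside, on the bench; y along the row, x across, z up. Four cells, 64 mm square inside, floor 6 mm above the bench, centred at x = 0, y = -102, -34, 34, 102 mm; low walls 4 mm thick, tops 11 mm above the bench. End blocks 27 x 72 x 20 mm high at y = -149.5 and 149.5 mm.
- new_rack: Empty wooden rack, 326 x 72 mm, fixed on the other bench, like the full one. Origin: centre of its underside, on the bench; y along the row, x across, z up. Four cells, 64 mm square inside, floor 6 mm above the bench, centred at x = 0, y = -102, -34, 34, 102 mm; low walls 4 mm thick, tops 11 mm above the bench. End blocks 27 x 72 x 20 mm high at y = -149.5 and 149.5 mm.
- old_knob: Turned brass knob, 24 mm wide, 26 mm high, fixed on either end block of the full rack (which end varies; the other end has only a flat dark cap). Counting starts here. Origin: its foot, on the row's centre line, 20 mm above the bench. The four cell centres lie 47.5, 115.5, 183.5 and 251.5 mm from it along the row.
- new_knob: Turned brass knob, 24 mm wide, 26 mm high, fixed on either end block of the empty rack (which end varies; the other end has only a flat dark cap). Counting starts here. Origin: its foot, on the row's centre line, 20 mm above the bench. The four cell centres lie 47.5, 115.5, 183.5 and 251.5 mm from it along the row.
- seam_roller: Bystander: hand roller with a wooden handle, 38 x 128 x 26 mm, lying on the right-hand bench; origin at the centre of its underside. Leave it alone.
- sanding_block: Bystander: wooden sanding block, 35 x 86 x 27 mm, lying on the right-hand bench; origin at the centre of its underside. Leave it alone.

How it is judged:
By the outcome, as a careful person would: the job done as asked, in the order asked, and still so for the second after the job is handed in, with the robot touching nothing.
It also fails if it takes over 115 s, if anything falls off the work surface, if the arm or the gripper's body presses on something with over 40 N, if the wrist force passes 120 N, or if a joint passes its speed limit or range.

## Working session

There is one attempt and no reset: what is moved stays moved. The work goes in short steps, Python scripts to look and compute and a tool call to move; the robot and the scene stay as the last step left them, time stands still between calls to the robot, and variables do not carry over. Pictures are saved under pics/ and viewed, about 12 in all and at most 16, crops included, and the job is handed in when it is done.

Besides the shell and the picture viewer there is one more tool, called after ">>>" in YAML: its name, and indented under it one key for each argument. arm_command: Moves the arm, as the interface text tells. Its arguments: {"type":"object","properties":{"series":{"type":"array"},"squeeze":{"type":"number"}},"required":["series"]}

```bash
ls; mkdir -p pics
python3 - <<'E'
from plant import *
import cv2
s=sense();print(s)
for n in("scene","top","wrist"):
    print(n,camera_params(n)); cv2.imwrite(f"pics/{n}0.png",camera(n)[:,:,::-1])
E
```

```text
pics
{'time': 0.0, 'joint_pos': array([ 9.63937411e-01,  1.59061567e-01,  1.59819592e+00, -3.90765081e-05,
        1.38614125e+00, -2.10090420e-01]), 'joint_vel': array([ 1.48432344e-03, -6.67289957e-06, -7.65598362e-05,  1.17916179e-03,
        3.85878491e-04,  1.45903735e-03]), 'joint_efforts': array([-1.02119531e-03, -3.85571659e+01, -3.22106516e+01,  7.00003118e-02,
        3.77658277e-02, -1.54759359e-04]), 'position': array([221.87998972, 529.81719973, 213.63004108]), 'ee_rot': array([-0.69264661,  0.69382943, -0.13959913,  0.13911678]), 'contact_force': array([-0.38707776, -0.49381075, -0.40504756]), 'wrist_torque': array([ 0.00654695, -0.00218589,  0.01099316]), 'gripper_width': 1.0008788934719417}
scene {'intrinsics': array([[473.74592931,   0.        , 318.46074911],
       [  0.        , 473.74592931, 199.79898724],
       [  0.        ,   0.        ,   1.        ]]), 'dist': array([0.00062945, 0.        , 0.        , 0.        , 0.        ]), 'position': array([-415.30633335, -631.55505517,  738.37922867]), 'attitude': array([ 0.77522303,  0.42301714, -0.23392519, -0.40665066])}
top {'intrinsics': array([[399.99520063,   0.        , 317.45236789],
       [  0.        , 399.99520063, 194.57294909],
       [  0.        ,   0.        ,   1.        ]]), 'dist': array([-0.04036866,  0.        ,  0.        ,  0.        ,  0.        ]), 'position': array([ 152.63238527,  100.94630758, 1356.5830258 ]), 'attitude': array([-0.51667674, -0.07483112,  0.11834869,  0.8446532 ])}
wrist {'intrinsics': array([[336.94310363,   0.        , 324.11929636],
       [  0.        , 336.94310363, 203.89627907],
       [  0.        ,   0.        ,   1.        ]]), 'dist': array([-0.04338244,  0.        ,  0.        ,  0.        ,  0.        ]), 'position': array([149.51967482, 559.17256891, 384.45384042]), 'attitude': array([ 0.82450709, -0.11716309, -0.07641694,  0.54828945])}
```

View pics/top0.png

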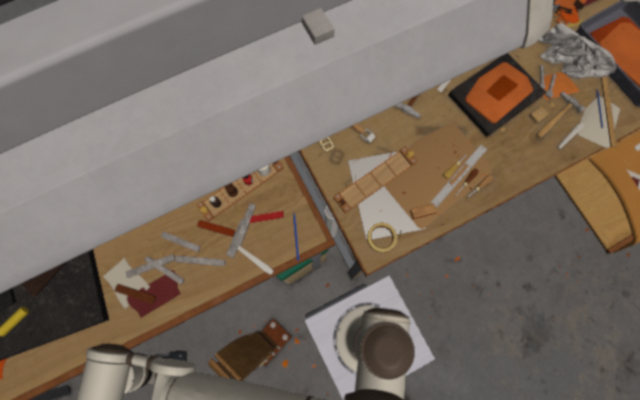

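View pics/scene0.png

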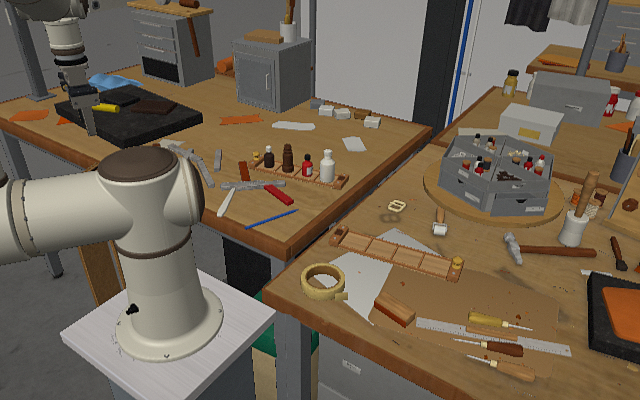

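View pics/wrist0.png

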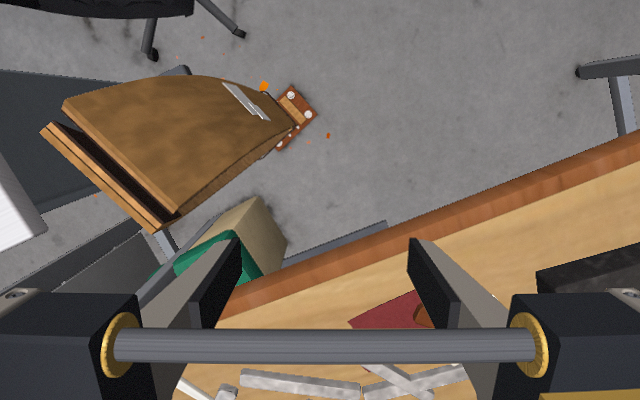

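The scene view shows the full rack on the left bench at about (250–345, 160–185), holding brown, slicker, red and white from left to right. The empty rack is on the right bench at about (330–465, 230–275), with brass at its right end (457, 263). I'll zoom in to confirm both knobs.

Run:
```python
import cv2,numpy as np
a=cv2.imread("pics/scene0.png");b=cv2.imread("pics/top0.png")
R=lambda im,x0,x1,y0,y1,w:cv2.resize(im[y0:y1,x0:x1],None,fx=w/(x1-x0),fy=w/(x1-x0),interpolation=cv2.INTER_CUBIC)
A=R(a,235,365,135,200,400);B=R(a,320,480,215,295,400)
C=R(b,190,300,140,230,400);D=R(b,320,430,135,225,400)
h=max(A.shape[0],B.shape[0]);pad=lambda i,h:cv2.copyMakeBorder(i,0,h-i.shape[0],0,0,cv2.BORDER_CONSTANT)
cv2.imwrite("pics/crop1.png",np.vstack([np.hstack([pad(A,h),pad(B,h)]),np.hstack([C,D])]))
```

```text
(no output)
```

View pics/crop1.png

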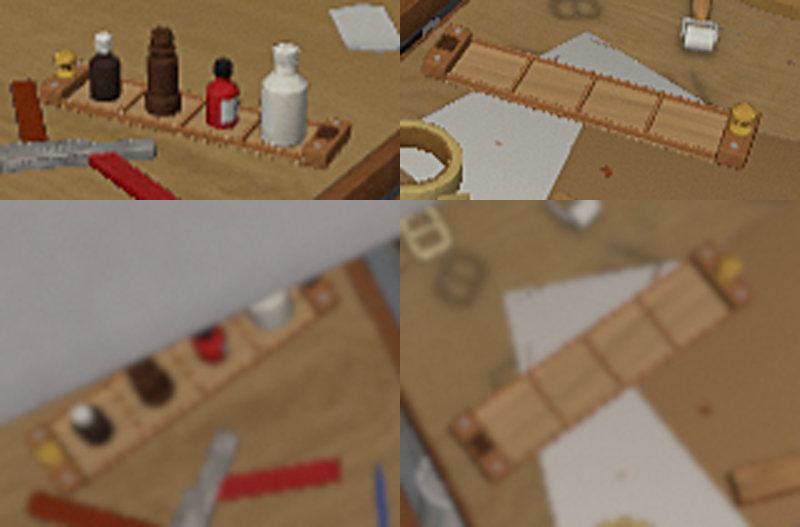

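The old rack's knob is at the brown bottle's end, so the order from the knob is brown, slicker, red, white. The new rack's knob is at its far right end and its dark cap is at the left end. Next I'll cast rays.

```bash
cat > h.py <<'E'
from plant import *
import cv2,numpy as np
from scipy.spatial.transform import Rotation as Rn
def R(q): return Rn.from_quat([q[1],q[2],q[3],q[0]])
def ray(p,uv):
    n=cv2.undistortPoints(np.array([[uv]],float),p["intrinsics"],p["dist"])[0,0]
    return np.array(p["position"]),R(p["attitude"]).apply([n[0],-n[1],-1])
def onz(p,uv,z):
    o,d=ray(p,uv); return o+d*(z-o[2])/d[2]
def proj(p,X):
    c=R(p["attitude"]).inv().apply(np.atleast_2d(X)-p["position"])*[1,-1,-1]
    return cv2.projectPoints(c,np.zeros(3),np.zeros(3),p["intrinsics"],p["dist"])[0][:,0]
E
python3 - <<'E'
from h import *
np.set_printoptions(precision=1,suppress=True)
S=camera_params("scene");T=camera_params("top")
d={"new":[(S,(456.4,267.8),(339.2,232.2)),(T,(410.5,154.3),(342.8,201.8))],"old":[(S,(256.5,160),(341.6,177.6)),(T,(203.2,209.6),(278,166.7))]}
for k,v in d.items():
  for c,a,b in v:
    A=onz(c,a,20);B=onz(c,b,20);u=A-B;print(k,A,B,np.linalg.norm(u),(A+B)/2,np.degrees(np.arctan2(u[1],u[0])))
print(R(sense()["ee_rot"]).as_matrix(), R(S["attitude"]).apply([0,0,-1]),R(T["attitude"]).apply([0,0,-1]))
W=camera_params("wrist");Re=R(sense()["ee_rot"]);print(Re.inv().apply(W["position"]-sense()["position"]),(Re.inv()*R(W["attitude"])).as_matrix())
E
```

```text
new [ 479.1 -432.5   20. ] [ 439.4 -134.5   20. ] 300.6593958455463 [ 459.3 -283.5   20. ] -82.41612786002689
new [ 480.3 -435.1   20. ] [ 435.5 -135.8   20. ] 302.6744206465769 [ 457.9 -285.5   20. ] -81.47513895020356
old [621.7 297.5  20. ] [685.9  10.4  20. ] 294.209821753433 [653.8 153.9  20. ] 102.59622848482151
old [630.5 306.4  20. ] [654.3   8.3  20. ] 299.12701805936587 [642.4 157.4  20. ] 94.56143597157649
[[ 0.9 -0.   0.4]
 [-0.4 -0.   0.9]
 [-0.  -1.  -0. ]] [ 0.7  0.5 -0.5] [ 0.2 -0.1 -1. ]
[ -78.2 -170.7   -1.2] [[ 0.  -1.  -0.3]
 [ 0.   0.3 -1. ]
 [ 1.   0.   0. ]]
```

```bash
cat >> h.py <<'E'
def mv(yaw,*pts):
    "tool-frame shift and turn to world TCP points with jaws along yaw (deg), tool down"
    s=sense();r=R(s["ee_rot"]);y=np.radians(yaw);c,n=np.cos(y),np.sin(y)
    t=Rn.from_matrix(np.array([[n,0,c],[-c,0,n],[0,-1,0]]))
    print("t",round(s["time"],2),"turn",np.round((r.inv()*t).as_rotvec(),3))
    for p in pts: print(p,"->",np.round(r.inv().apply(np.array(p)-s["position"]),1))
E
python3 - <<'E'
from h import *
mv(8,(640,210,280))
S=camera_params("scene")
for q in [(424,200),(440,205),(545,215)]: print(onz(S,q,0))
E
```

```text
t 0.15 turn [1.000e-03 1.034e+00 1.000e-03]
(640, 210, 280) -> [ 509.2  -66.1 -133.6]
[ 745.23728685 -239.3265769     0.        ]
[ 747.0166081  -288.35703055    0.        ]
[ 872.08463884 -551.73760886    0.        ]
```

>>> arm_command:
  series: [509,-66,-134,0,1.034,0,1,509,-66,-134,0,1.034,0,1,509,-66,-134,0,1.034,0,1,509,-66,-134,0,1.034,0,1,509,-66,-134,0,1.034,0,1,509,-66,-134,0,1.034,0,1,509,-66,-134,0,1.034,0,1,509,-66,-134,0,1.034,0,1,509,-66,-134,0,1.034,0,1,509,-66,-134,0,1.034,0,1,509,-66,-134,0,1.034,0,1,509,-66,-134,0,1.034,0,1,509,-66,-134,0,1.034,0,1,509,-66,-134,0,1.034,0,1,509,-66,-134,0,1.034,0,1,509,-66,-134,0,1.034,0,1]

```text
time: 1.75
position: [638.9, 210.8, 280.0]
ee_rot: [-0.534, 0.535, -0.463, 0.463]
contact_force: [-0.4, -0.6, -0.3]
gripper_width: 1.004
```

Run:
```python
from h import *
import json
p=camera_params("wrist");cv2.imwrite("pics/w1.png",camera("wrist")[:,:,::-1])
import pickle;pickle.dump(p,open("w1.pkl","wb"));print(p["position"],sense()["position"])
```

```text
[627.33277785 287.03541023 450.65697083] [639.04467956 210.5530815  280.0894064 ]
```

View pics/w1.png

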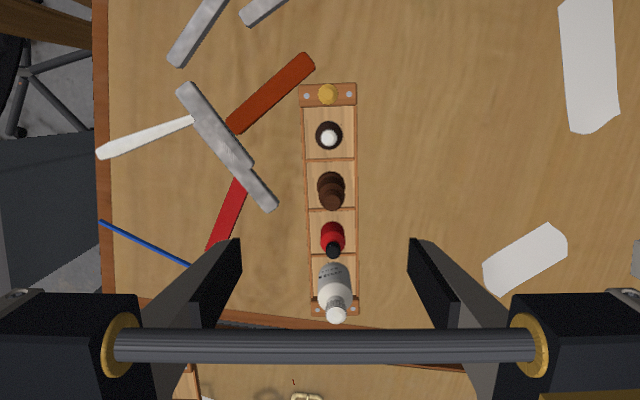

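The wrist view shows the knob at (327,94), brown's cap at (328,139), the slicker's top near (331,203), red's cap at (334,251), and white's cap at (336,316).

Run:
```python
from h import *
import pickle
np.set_printoptions(precision=1,suppress=True)
p=pickle.load(open("w1.pkl","rb"));im=cv2.imread("pics/w1.png").astype(int);b,g,r=im[...,0],im[...,1],im[...,2]
def blob(m,x0,x1,y0,y1):
    k=np.zeros(m.shape,np.uint8);k[y0:y1,x0:x1]=m[y0:y1,x0:x1]
    n,l,st,c=cv2.connectedComponentsWithStats(k);i=1+np.argmax(st[1:,4]);return c[i],st[i]
v=im.max(2)
for n,m,box,z in [("knob",(r-b>90)&(g-b>60),(310,345,80,110),40),("brcap",im.min(2)>130,(312,345,122,155),76),("brown",v<90,(312,345,115,155),45),
  ("slick",(v<110),(312,350,165,215),90),("redcap",v<70,(320,350,235,262),76),("red",(r>110)&(g<60),(315,350,215,260),50),("whcap",im.min(2)>130,(322,352,296,326),105)]:
    try: c,s=blob(m,*box);print(n,c,s,onz(p,c,z))
    except Exception as e: print(n,e)
for q,z in [((299,84.5),20),((355.5,83),20),((300,107),20),((356,105),20),((327,94),38),((311,310),20),((358,307),20),((331,206),96),((334,252),78),((336,316),107)]: print(q,onz(p,q,z))
```

```text
knob [326.2  93.8] [318  84  18  21 273] [627.6 301.7  40. ]
brcap [328.1 137.5] [321 130  16  16 198] [636.2 255.2  76. ]
brown [328.7 133.3] [316 121  27  29 377] [637.  257.6  45. ]
slick [330.9 190.3] [317 171  28  40 907] [647.1 200.1  90. ]
redcap [332.9 249.5] [326 241  15  18 215] [661.  124.3  76. ]
red [327.9 236.8] [321 226  21  26 254] [654.5 129.6  50. ]
whcap [332.8 310.9] [322 296  24  28 399] [669.9  58.9 105. ]
(299, 84.5) [593.4 308.5  20. ]
(355.5, 83) [661.  319.9  20. ]
(300, 107) [597.9 282.5  20. ]
(356, 105) [665.8 294.5  20. ]
(327, 94) [628.6 301.7  38. ]
(311, 310) [648.5  -0.1  20. ]
(358, 307) [716.1  14.5  20. ]
(331, 206) [649.5 184.   96. ]
(334, 252) [662.6 122.2  78. ]
(336, 316) [674.5  53.9 107. ]
```

Old rack row runs at about 10° and the cell positions agree with the caps. I'll grasp brown first.

```bash
python3 -c "
from h import *
mv(10,(637,255,150),(637,255,23))"
```

```text
t 1.8 turn [ 0.001 -0.033  0.001]
(637, 255, 150) -> [-44.4 130.    4.3]
(637, 255, 23) -> [-44.6 257.    4.5]
```

>>> arm_command:
  series: [-44,60,4,0,-0.033,0,1,-44,130,4,0,-0.033,0,1,-44,130,4,0,-0.033,0,1,-44,130,4,0,-0.033,0,1,-44,170,4,0,-0.033,0,1,-44,210,4,0,-0.033,0,1,-44,240,4,0,-0.033,0,1,-44,257,4,0,-0.033,0,1,-44,257,4,0,-0.033,0,1,-44,257,4,0,-0.033,0,1,-44,257,4,0,-0.033,0,-1,-44,257,4,0,-0.033,0,-1,-44,257,4,0,-0.033,0,-1,-44,257,4,0,-0.033,0,-1,-44,257,4,0,-0.033,0,-1,-44,257,4,0,-0.033,0,-1,-44,257,4,0,-0.033,0,-1,-44,257,4,0,-0.033,0,-1,-44,257,4,0,-0.033,0,-1,-44,257,4,0,-0.033,0,-1]
  squeeze: 20

```text
time: 3.8
position: [636.6, 254.4, 22.9]
ee_rot: [-0.541, 0.542, -0.455, 0.455]
contact_force: [0.3, -0.0, 0.1]
gripper_width: 0.349
```

```bash
python3 -c "
from h import *
s=sense();print(s['gripper_width']*92)
mv(10,(637,255,170));mv(8,(445,-130,280),(445,-200,280))"
```

```text
32.07230546082996
t 3.8 turn [ 0.001 -0.     0.001]
(637, 255, 170) -> [  -0.4 -147.1    0.4]
t 3.8 turn [0.001 0.035 0.001]
(445, -130, 280) -> [ 345.6 -256.5 -255.6]
(445, -200, 280) -> [ 414.5 -256.4 -267.7]
```

>>> arm_command:
  series: [0,-50,0,0,0,0,-1,0,-100,0,0,0,0,-1,0,-150,0,0,0,0,-1,40,-200,-20,0,0,0,-1,447,-256,-258,0,-0.035,0,-1,447,-256,-258,0,-0.035,0,-1,447,-256,-258,0,-0.035,0,-1,447,-256,-258,0,-0.035,0,-1,447,-256,-258,0,-0.035,0,-1,447,-256,-258,0,-0.035,0,-1,447,-256,-258,0,-0.035,0,-1,447,-256,-258,0,-0.035,0,-1,447,-256,-258,0,-0.035,0,-1,447,-256,-258,0,-0.035,0,-1,447,-256,-258,0,-0.035,0,-1,447,-256,-258,0,-0.035,0,-1,447,-256,-258,0,-0.035,0,-1,447,-256,-258,0,-0.035,0,-1,447,-256,-258,0,-0.035,0,-1,447,-256,-258,0,-0.035,0,-1]

```text
time: 5.8
position: [460.5, -229.5, 279.5]
ee_rot: [-0.549, 0.55, -0.445, 0.445]
contact_force: [1.0, -0.1, -0.6]
gripper_width: 0.347
```

Run:
```python
from h import *
import pickle
p=camera_params("wrist");cv2.imwrite("pics/w2.png",camera("wrist")[:,:,::-1])
pickle.dump(p,open("w2.pkl","wb"));s=sense();print(p["position"],s["position"],s["gripper_width"])
```

```text
[ 443.65893915 -154.22172209  450.16682582] [ 460.45370786 -229.72364127  279.55732498] 0.34698175207644877
```

View pics/w2.png

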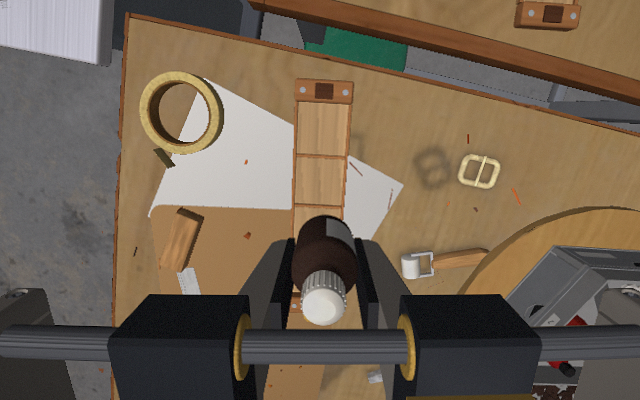

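The held brown bottle hides the middle of the view. The cap block's corners are at about (297,78), (353,81), (296,100) and (352,104), with cell dividers at rows ~155 and ~206.

Run:
```python
from h import *
import pickle
np.set_printoptions(precision=1,suppress=True)
p=pickle.load(open("w2.pkl","rb"))
for q,z in [((297,78),20),((354,81.5),20),((295.5,100),20),((352.5,104),20),((324.5,91),20),((296,154.5),11),((347,157),11),((294,205.5),11),((344,208),11)]: print(q,onz(p,q,z))
# predicted pixels for a candidate
import cv2
for K,a in [((439.3,-134.8),(479.7,-434)),]:
    K=np.array(K);u=(np.array(a)-K);u/=np.linalg.norm(u);n=np.array([-u[1],u[0]]);print(np.degrees(np.arctan2(u[1],u[0])))
    for d in (47.5,115.5,183.5,251.5): print(K+u*d)
```

```text
(297, 78) [ 404.5 -128.2   20. ]
(354, 81.5) [ 472.7 -117.8   20. ]
(295.5, 100) [ 407.5 -153.8   20. ]
(352.5, 104) [ 476.9 -143.8   20. ]
(324.5, 91) [ 440.1 -136.1   20. ]
(296, 154.5) [ 420.2 -220.7   11. ]
(347, 157) [ 485.9 -210.    11. ]
(294, 205.5) [ 430.4 -289.4   11. ]
(344, 208) [ 497.7 -278.7   11. ]
-82.31004768318162
[ 445.7 -181.9]
[ 454.8 -249.3]
[ 463.9 -316.6]
[ 473. -384.]
```

```bash
python3 -c "
from h import *
mv(9,(447.5,-183,130),(447.5,-183,24))"
```

```text
t 5.85 turn [0.001 0.053 0.001]
(447.5, -183, 130) -> [-48.5 149.5  -2.8]
(447.5, -183, 24) -> [-48.6 255.5  -2.6]
```

>>> arm_command:
  series: [-48.5,50,-2.7,0,0.053,0,-1,-48.5,100,-2.7,0,0.053,0,-1,-48.5,150,-2.7,0,0.053,0,-1,-48.5,190,-2.7,0,0.053,0,-1,-48.5,220,-2.7,0,0.053,0,-1,-48.5,240,-2.7,0,0.053,0,-1,-48.5,250,-2.7,0,0.053,0,-1,-48.5,256,-2.7,0,0.053,0,-1,-48.5,256,-2.7,0,0.053,0,-1,-48.5,256,-2.7,0,0.053,0,-1,-48.5,256,-2.7,0,0.053,0,1,-48.5,256,-2.7,0,0.053,0,1,-48.5,256,-2.7,0,0.053,0,1,-48.5,256,-2.7,0,0.053,0,1,-48.5,256,-2.7,0,0.053,0,1,-48.5,256,-2.7,0,0.053,0,1,-48.5,256,-2.7,0,0.053,0,1]

```text
time: 7.55
position: [447.4, -183.1, 23.5]
ee_rot: [-0.537, 0.538, -0.459, 0.459]
contact_force: [0.8, -0.3, -0.5]
gripper_width: 0.933
```

```bash
python3 -c "
from h import *
mv(9,(447.5,-183,130),(470,-245,280))"
```

```text
t 7.55 turn [0.001 0.    0.001]
(447.5, -183, 130) -> [   0.  -106.5   -0. ]
(470, -245, 280) -> [  64.9 -256.5   12.3]
```

Lift and look at the result and the whole empty rack.

>>> arm_command:
  series: [0,-40,0,0,0,0,1,0,-80,0,0,0,0,1,0,-130,0,0,0,0,1,30,-180,6,0,0,0,1,65,-220,12,0,0,0,1,65,-256,12,0,0,0,1,65,-256,12,0,0,0,1,65,-256,12,0,0,0,1]

```text
time: 8.35
position: [470.1, -245.6, 280.4]
ee_rot: [-0.537, 0.538, -0.459, 0.46]
contact_force: [0.3, 0.6, -0.3]
gripper_width: 0.999
```

Run:
```python
from h import *
import pickle
p=camera_params("wrist");cv2.imwrite("pics/w3.png",camera("wrist")[:,:,::-1])
pickle.dump(p,open("w3.pkl","wb"))
mv(10,(649.5,187.5,280),(649.5,187.5,170),(649.5,187.5,31))
```

```text
t 8.4 turn [ 0.002 -0.017 -0.   ]
(649.5, 187.5, 280) -> [-398.7   -1.7  245.6]
(649.5, 187.5, 170) -> [-398.7  108.3  245.8]
(649.5, 187.5, 31) -> [-398.7  247.3  246.1]
```

View pics/w3.png

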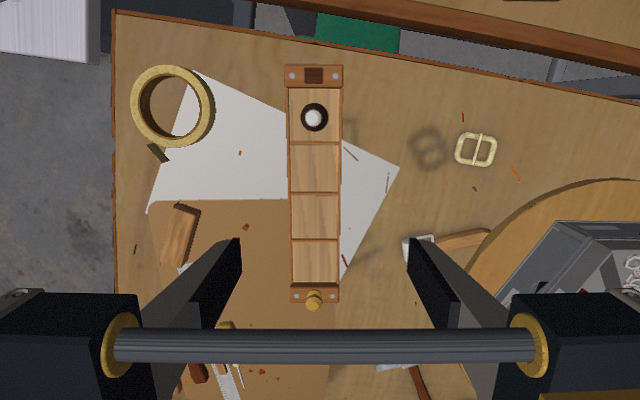

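Brown stands centred in the cell next to the cap block. Dividers are at rows ~143, 193 and 239, and the knob is at (314,299). I'll compute the remaining cell centres from these.

Run:
```python
from h import *
import pickle
np.set_printoptions(precision=1,suppress=True)
p=pickle.load(open("w3.pkl","rb"))
P=[onz(p,q,z)[:2] for q,z in [((314.5,75.5),20),((315.5,143),11),((315.5,193),11),((315,239),11),((314.5,291),20)]]
print(np.array(P))
D=np.array([0,81.5,149.5,217.5,299]);A=np.c_[np.ones(5),D];c=np.linalg.lstsq(A,np.array(P),rcond=None)[0];print(c,A@c-P)
for d in (47.5,115.5,183.5,251.5): print(c[0]+c[1]*d)
```

```text
[[ 440.5 -135.7]
 [ 453.7 -216.5]
 [ 463.7 -282.5]
 [ 472.9 -348.5]
 [ 483.8 -424.9]]
[[ 441.4 -136.9]
 [   0.1   -1. ]] [[ 0.9 -1.2]
 [-0.6  0.7]
 [-0.8  0.9]
 [-0.2  1.1]
 [ 0.7 -1.4]]
[ 448.2 -182.9]
[ 458.  -248.7]
[ 467.8 -314.5]
[ 477.6 -380.3]
```

>>> arm_command:
  series: [-399,0,246,0,-0.017,0,1,-399,0,246,0,-0.017,0,1,-399,0,246,0,-0.017,0,1,-399,0,246,0,-0.017,0,1,-399,0,246,0,-0.017,0,1,-399,0,246,0,-0.017,0,1,-399,0,246,0,-0.017,0,1,-399,0,246,0,-0.017,0,1,-399,0,246,0,-0.017,0,1,-399,0,246,0,-0.017,0,1,-399,0,246,0,-0.017,0,1,-399,0,246,0,-0.017,0,1,-399,108,246,0,-0.017,0,1,-399,108,246,0,-0.017,0,1,-399,108,246,0,-0.017,0,1,-399,108,246,0,-0.017,0,1]

```text
time: 10.0
position: [648.0, 186.4, 168.6]
ee_rot: [-0.54, 0.543, -0.457, 0.453]
contact_force: [-0.1, -0.3, 0.2]
gripper_width: 0.999
```

```bash
python3 -c "
from h import *
mv(10,(649.5,187.5,32))"
```

```text
t 10.0 turn [ 0.007 -0.002 -0.   ]
(649.5, 187.5, 32) -> [ -0.8 136.6   2.6]
```

>>> arm_command:
  series: [-1,40,2,0.007,0,0,1,-1,80,2.5,0.007,0,0,1,-1,115,2.5,0.007,0,0,1,-1,136,2.5,0.007,0,0,1,-1,136,2.5,0.007,0,0,1,-1,136,2.5,0.007,0,0,-1,-1,136,2.5,0.007,0,0,-1,-1,136,2.5,0.007,0,0,-1,-1,136,2.5,0.007,0,0,-1,-1,136,2.5,0.007,0,0,-1,-1,136,2.5,0.007,0,0,-1,-1,136,2.5,0.007,0,0,-1,-1,136,2.5,0.007,0,0,-1,-1,136,2.5,0.007,0,0,-1,-1,100,2.5,0.007,0,0,-1,-1,50,2.5,0.007,0,0,-1,-1,0,2.5,0.007,0,0,-1,-1,-50,2.5,0.007,0,0,-1,-1,-50,2.5,0.007,0,0,-1]
  squeeze: 20

```text
time: 11.9
position: [655.1, 188.4, 228.8]
ee_rot: [0.546, -0.537, 0.451, -0.459]
contact_force: [0.3, 0.5, -0.1]
gripper_width: 0.34
```

```bash
python3 -c "
from h import *
mv(9,(458,-249,220),(458,-249,33))"
```

```text
t 11.9 turn [-0.017  0.016  0.001]
(458, -249, 220) -> [ 396.9    4.6 -269.6]
(458, -249, 33) -> [ 396.8  191.6 -272.7]
```

>>> arm_command:
  series: [397,5,-270,0,0.016,0,-1,397,5,-270,0,0.016,0,-1,397,5,-270,0,0.016,0,-1,397,5,-270,0,0.016,0,-1,397,5,-270,0,0.016,0,-1,397,5,-270,0,0.016,0,-1,397,5,-270,0,0.016,0,-1,397,5,-270,0,0.016,0,-1,397,5,-270,0,0.016,0,-1,397,5,-270,-0.017,0.016,0,-1,397,5,-270,-0.017,0.016,0,-1,397,5,-270,-0.017,0.016,0,-1,397,5,-270,-0.017,0.016,0,-1,397,5,-270,-0.017,0.016,0,-1,397,5,-270,-0.017,0.016,0,-1,397,5,-270,-0.017,0.016,0,-1]

```text
time: 13.5
position: [457.9, -248.5, 219.6]
ee_rot: [-0.538, 0.538, -0.459, 0.459]
contact_force: [-0.5, -0.3, -1.0]
gripper_width: 0.342
```

```bash
python3 -c "
from h import *
mv(9,(458,-249,33))"
```

```text
t 13.5 turn [0.    0.001 0.001]
(458, -249, 33) -> [4.000e-01 1.866e+02 1.000e-01]
```

>>> arm_command:
  series: [0,50,0,0,0,0,-1,0,100,0,0,0,0,-1,0,140,0,0,0,0,-1,0,165,0,0,0,0,-1,0,178,0,0,0,0,-1,0,183,0,0,0,0,-1,0,187,0,0,0,0,-1,0,187,0,0,0,0,-1,0,187,0,0,0,0,-1,0,187,0,0,0,0,-1]

```text
time: 14.5
position: [458.5, -249.2, 33.7]
ee_rot: [-0.538, 0.538, -0.458, 0.46]
contact_force: [-0.0, -0.1, -0.8]
gripper_width: 0.346
```

>>> arm_command:
  series: [0,1.5,0,0,0,0,-1,0,1.5,0,0,0,0,-1,0,1.5,0,0,0,0,1,0,1.5,0,0,0,0,1,0,1.5,0,0,0,0,1,0,1.5,0,0,0,0,1,0,1.5,0,0,0,0,1,0,1.5,0,0,0,0,1,0,1.5,0,0,0,0,1,0,-40,0,0,0,0,1,0,-80,0,0,0,0,1,0,-130,0,0,0,0,1,0,-180,0,0,0,0,1,0,-180,0,0,0,0,1]

```text
time: 15.9
position: [461.8, -251.9, 222.2]
ee_rot: [-0.538, 0.538, -0.453, 0.465]
contact_force: [0.7, -1.1, 0.9]
gripper_width: 1.003
```

Run:
```python
from h import *
cv2.imwrite("pics/w4.png",camera("wrist")[:,:,::-1])
mv(10,(661.5,122,215),(661.5,122,23))
```

```text
t 15.95 turn [-0.007 -0.016  0.009]
(661.5, 122, 215) -> [-336.2    1.7  257.4]
(661.5, 122, 23) -> [-338.   193.7  256.1]
```

View pics/w4.png

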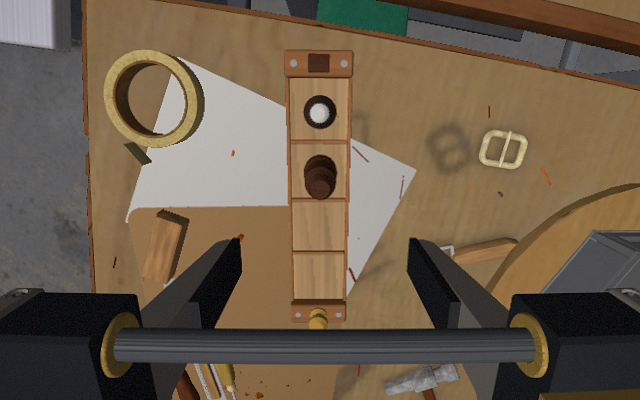

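Brown at (320,112) and slicker at (320,175) both stand upright in their cells. Next is red.

>>> arm_command:
  series: [-336,2,257,0,-0.016,0,1,-336,2,257,0,-0.016,0,1,-336,2,257,0,-0.016,0,1,-336,2,257,0,-0.016,0,1,-336,2,257,0,-0.016,0,1,-336,2,257,0,-0.016,0,1,-336,2,257,0,-0.016,0,1,-336,2,257,0,-0.016,0,1,-336,2,257,0,-0.016,0,1,-336,2,257,-0.007,-0.016,0.009,1,-336,2,257,-0.007,-0.016,0.009,1,-336,2,257,-0.007,-0.016,0.009,1,-336,2,257,-0.007,-0.016,0.009,1,-336,2,257,-0.007,-0.016,0.009,1]

```text
time: 17.35
position: [660.9, 120.7, 214.8]
ee_rot: [-0.541, 0.541, -0.455, 0.455]
contact_force: [-0.5, 0.2, 0.3]
gripper_width: 1.006
```

```bash
python3 -c "
from h import *
mv(10,(661.5,122,23))"
```

```text
t 17.35 turn [ 0.    -0.002  0.   ]
(661.5, 122, 23) -> [ -1.2 191.8   0.9]
```

>>> arm_command:
  series: [-1,50,1,0,0,0,1,-1,100,1,0,0,0,1,-1,140,1,0,0,0,1,-1,170,1,0,0,0,1,-1,192,1,0,0,0,1,-1,192,1,0,0,0,1,-1,192,1,0,0,0,1,-1,192,1,0,0,0,-1,-1,192,1,0,0,0,-1,-1,192,1,0,0,0,-1,-1,192,1,0,0,0,-1,-1,192,1,0,0,0,-1,-1,192,1,0,0,0,-1,-1,192,1,0,0,0,-1,-1,192,1,0,0,0,-1,-1,192,1,0,0,0,-1,-1,192,1,0,0,0,-1]
  squeeze: 20

```text
time: 19.05
position: [661.7, 121.8, 22.8]
ee_rot: [-0.541, 0.541, -0.455, 0.455]
contact_force: [0.7, -0.1, 0.0]
gripper_width: 0.352
```

>>> arm_command:
  series: [0,-40,0,0,0,0,-1,0,-90,0,0,0,0,-1,0,-140,0,0,0,0,-1,0,-190,0,0,0,0,-1,0,-200,0,0,0,0,-1,0,-200,0,0,0,0,-1]

```text
time: 19.65
position: [663.2, 121.9, 225.8]
ee_rot: [0.542, -0.54, 0.454, -0.456]
contact_force: [-0.8, 0.6, -0.6]
gripper_width: 0.35
```

```bash
python3 -c "
from h import *
mv(9,(468,-316,220))"
```

```text
t 19.65 turn [-0.005  0.016  0.001]
(468, -316, 220) -> [ 397.8    4.9 -267.6]
```

>>> arm_command:
  series: [398,5,-268,0,0.016,0,-1,398,5,-268,0,0.016,0,-1,398,5,-268,0,0.016,0,-1,398,5,-268,0,0.016,0,-1,398,5,-268,0,0.016,0,-1,398,5,-268,0,0.016,0,-1,398,5,-268,0,0.016,0,-1,398,5,-268,0,0.016,0,-1,398,5,-268,0,0.016,0,-1,398,5,-268,-0.005,0.016,0,-1,398,5,-268,-0.005,0.016,0,-1,398,5,-268,-0.005,0.016,0,-1,398,5,-268,-0.005,0.016,0,-1,398,5,-268,-0.005,0.016,0,-1,398,5,-268,-0.005,0.016,0,-1]

```text
time: 21.15
position: [468.1, -315.3, 219.7]
ee_rot: [-0.538, 0.538, -0.459, 0.459]
contact_force: [-0.6, -0.2, -0.1]
gripper_width: 0.351
```

```bash
python3 -c "
from h import *
mv(9,(468,-316,23.5))"
```

```text
t 21.15 turn [0.    0.001 0.001]
(468, -316, 23.5) -> [  0.6 196.2  -0.2]
```

>>> arm_command:
  series: [0.5,50,0,0,0,0,-1,0.5,100,0,0,0,0,-1,0.5,145,0,0,0,0,-1,0.5,172,0,0,0,0,-1,0.5,187,0,0,0,0,-1,0.5,193,0,0,0,0,-1,0.5,196,0,0,0,0,-1,0.5,196,0,0,0,0,-1,0.5,196,0,0,0,0,-1,0.5,196,0,0,0,0,1,0.5,196,0,0,0,0,1,0.5,196,0,0,0,0,1,0.5,196,0,0,0,0,1,0.5,196,0,0,0,0,1,0.5,196,0,0,0,0,1,0.5,196,0,0,0,0,1]

```text
time: 22.75
position: [468.2, -315.9, 23.6]
ee_rot: [-0.538, 0.538, -0.459, 0.459]
contact_force: [-0.3, 0.1, -0.0]
gripper_width: 0.939
```

>>> arm_command:
  series: [0,-40,0,0,0,0,1,0,-80,0,0,0,0,1,0,-130,0,0,0,0,1,0,-180,0,0,0,0,1,0,-200,0,0,0,0,1,0,-200,0,0,0,0,1]

```text
time: 23.35
position: [469.9, -317.5, 228.2]
ee_rot: [-0.538, 0.539, -0.456, 0.462]
contact_force: [0.3, -0.0, 0.2]
gripper_width: 0.998
```

```bash
python3 -c "
from h import *
cv2.imwrite('pics/w5.png',camera('wrist')[:,:,::-1])
mv(10,(673.5,54,240))"
```

```text
t 23.4 turn [-0.001 -0.016  0.003]
(673.5, 54, 240) -> [-333.3  -15.7  260.6]
```

View pics/w5.png

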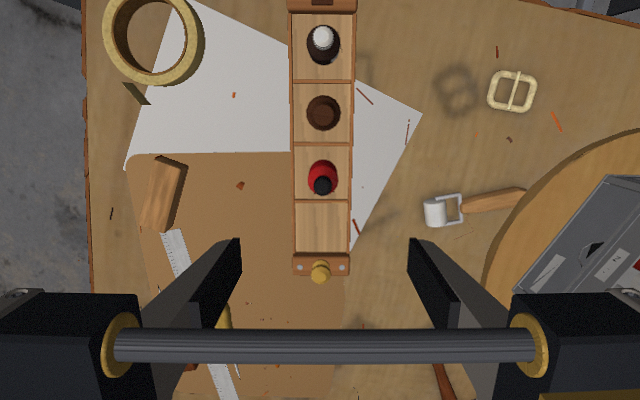

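Brown, slicker and red all stand in their cells at (323,40), (323,113) and (322,180). White is next.

>>> arm_command:
  series: [-333,-15,261,0,-0.016,0,1,-333,-15,261,0,-0.016,0,1,-333,-15,261,0,-0.016,0,1,-333,-15,261,0,-0.016,0,1,-333,-15,261,0,-0.016,0,1,-333,-15,261,0,-0.016,0,1,-333,-15,261,0,-0.016,0,1,-333,-15,261,0,-0.016,0,1,-333,-15,261,0,-0.016,0,1,-333,-15,261,0,-0.016,0,1,-333,-15,261,0,-0.016,0,1,-333,-15,261,0,-0.016,0,1,-333,-15,261,0,-0.016,0,1,-333,-15,261,0,-0.016,0,1]

```text
time: 24.8
position: [673.6, 52.6, 239.2]
ee_rot: [-0.541, 0.542, -0.454, 0.456]
contact_force: [-0.8, -0.6, -0.5]
gripper_width: 1.002
```

```bash
python3 -c "
from h import *
mv(10,(673.5,54,37))"
```

```text
t 24.8 turn [-0.001 -0.002  0.003]
(673.5, 54, 37) -> [-2.100e+00  2.022e+02 -1.000e-01]
```

>>> arm_command:
  series: [-2,50,0,0,0,0,1,-2,100,0,0,0,0,1,-2,150,0,0,0,0,1,-2,180,0,0,0,0,1,-2,202,0,0,0,0,1,-2,202,0,0,0,0,1,-2,202,0,0,0,0,1,-2,202,0,0,0,0,-1,-2,202,0,0,0,0,-1,-2,202,0,0,0,0,-1,-2,202,0,0,0,0,-1,-2,202,0,0,0,0,-1,-2,202,0,0,0,0,-1,-2,202,0,0,0,0,-1,-2,202,0,0,0,0,-1,-2,202,0,0,0,0,-1]
  squeeze: 25

```text
time: 26.4
position: [673.8, 54.0, 37.3]
ee_rot: [-0.541, 0.542, -0.454, 0.456]
contact_force: [0.7, 0.4, 1.1]
gripper_width: 0.49
```

>>> arm_command:
  series: [0,-40,0,0,0,0,-1,0,-90,0,0,0,0,-1,0,-140,0,0,0,0,-1,0,-190,0,0,0,0,-1,0,-200,0,0,0,0,-1,0,-200,0,0,0,0,-1]

```text
time: 27.0
position: [674.6, 54.5, 239.9]
ee_rot: [0.542, -0.541, 0.452, -0.458]
contact_force: [0.5, 0.7, -1.9]
gripper_width: 0.491
```

```bash
python3 -c "
from h import *
mv(9,(478,-382,240))"
```

```text
t 27.0 turn [-0.006  0.016  0.005]
(478, -382, 240) -> [ 3.961e+02  1.000e-01 -2.688e+02]
```

>>> arm_command:
  series: [396,0,-269,0,0.016,0,-1,396,0,-269,0,0.016,0,-1,396,0,-269,0,0.016,0,-1,396,0,-269,0,0.016,0,-1,396,0,-269,0,0.016,0,-1,396,0,-269,0,0.016,0,-1,396,0,-269,0,0.016,0,-1,396,0,-269,0,0.016,0,-1,396,0,-269,0,0.016,0,-1,396,0,-269,-0.005,0.016,0.004,-1,396,0,-269,-0.005,0.016,0.004,-1,396,0,-269,-0.005,0.016,0.004,-1,396,0,-269,-0.005,0.016,0.004,-1,396,0,-269,-0.005,0.016,0.004,-1,396,0,-269,-0.005,0.016,0.004,-1]

```text
time: 28.5
position: [478.3, -380.8, 239.8]
ee_rot: [0.538, -0.538, 0.459, -0.459]
contact_force: [0.9, 0.0, -1.1]
gripper_width: 0.489
```

```bash
python3 -c "
from h import *
mv(9,(478,-382.5,38))"
```

```text
t 28.5 turn [-0.001  0.002  0.   ]
(478, -382.5, 38) -> [  1.5 201.8  -0.8]
```

>>> arm_command:
  series: [1.5,50,-1,0,0,0,-1,1.5,100,-1,0,0,0,-1,1.5,145,-1,0,0,0,-1,1.5,172,-1,0,0,0,-1,1.5,188,-1,0,0,0,-1,1.5,196,-1,0,0,0,-1,1.5,201,-1,0,0,0,-1,1.5,202,-1,0,0,0,-1,1.5,202,-1,0,0,0,-1,1.5,202,-1,0,0,0,-1]

```text
time: 29.5
position: [478.5, -383.3, 39.2]
ee_rot: [0.538, -0.538, 0.458, -0.46]
contact_force: [-0.1, 0.4, -1.5]
gripper_width: 0.491
```

Run:
```python
from h import *
im=camera("scene")[210:295,315:485,::-1]
cv2.imwrite("pics/s2.png",cv2.resize(im,None,fx=4,fy=4,interpolation=cv2.INTER_CUBIC))
```

```text
(no output)
```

View pics/s2.png

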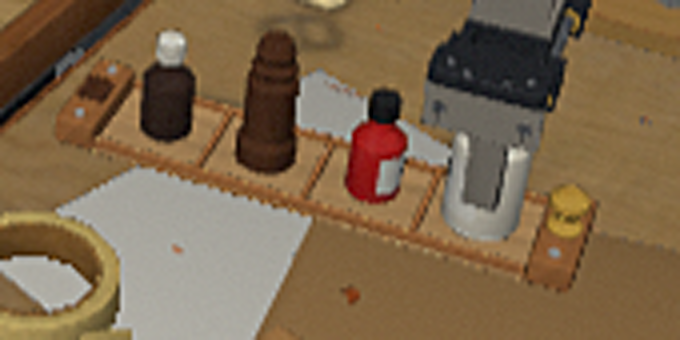

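White is inside its cell, just above the floor. I'll lower it about 1.5 mm, let go, and lift away.

>>> arm_command:
  series: [0,1.5,0,0,0,0,-1,0,1.5,0,0,0,0,-1,0,1.5,0,0,0,0,1,0,1.5,0,0,0,0,1,0,1.5,0,0,0,0,1,0,1.5,0,0,0,0,1,0,1.5,0,0,0,0,1,0,1.5,0,0,0,0,1,0,-40,0,0,0,0,1,0,-80,0,0,0,0,1,0,-130,0,0,0,0,1,0,-180,0,0,0,0,1,0,-220,0,0,0,0,1,0,-220,0,0,0,0,1,0,-220,0,0,0,0,1,0,-220,0,0,0,0,1]

```text
time: 31.15
position: [477.1, -382.0, 256.8]
ee_rot: [0.538, -0.538, 0.459, -0.459]
contact_force: [0.5, -0.6, 0.5]
gripper_width: 1.001
```

Run:
```python
from h import *
im=camera("scene")[130:310,240:520,::-1]
cv2.imwrite("pics/s3.png",cv2.resize(im,None,fx=2.8,fy=2.8,interpolation=cv2.INTER_CUBIC))
```

```text
(no output)
```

View pics/s3.png

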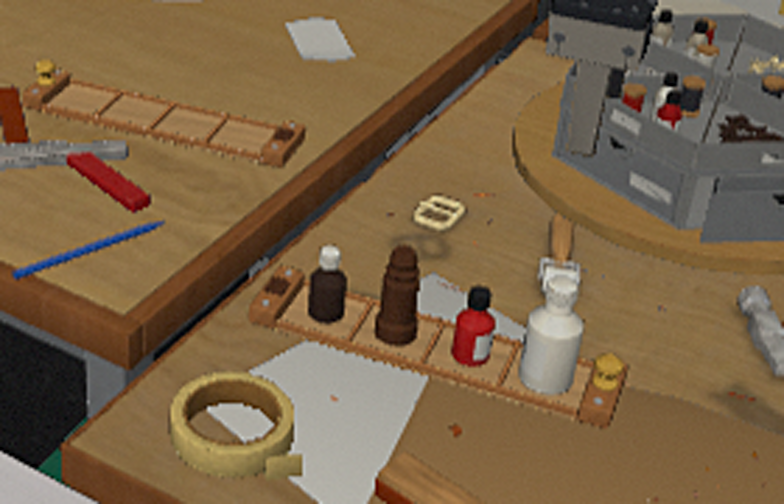

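All four stand upright, the old rack is empty, and the gripper is clear with nothing in it. I'll hand in.

```bash
python3 -c "
from plant import *
print(close_job())"
```

```text
the job is handed in; nothing more can be done
None
```

The four things are now in the empty rack in reverse order, and the job was handed in at about 31 s of the 115 s allowed. I moved them one at a time in the order brown bottle, slicker, red bottle, white bottle. Brown went in the cell furthest from the new knob and white ended up next to it.

- **Last check:** The final scene picture shows all four upright, each in its own cell. The old rack is empty, the seam roller and sanding block lie where they were, and the open gripper is well clear. Contact forces stayed under about 2 N in every reading I took.
- **Disagreement:** The early scene and top views differed from the wrist view by about 7 mm at the new rack's knob end. I settled it with a closer wrist look, and the last cells were placed from that.

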